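# Sort the seasoning tins by weight and rinse the empties

### The job

The seasoning tins on the rubber mat all look alike, but some are full and some empty: lift each to feel its weight, stand the full ones upright on the square wooden board and the empty ones upright on the steel rinse grate. When all are sorted, squeeze the rinse gun's trigger fully against its grip, hold it for about a second and let it spring back, then stand the rinsed empty tins upright back on the rubber mat to drip dry, the full ones staying on the board. Leave everything else where it is.

Things in the scene. Friction and masses are not known exactly. Their poses are not given: they have to be found in the camera images.
- tin_a: one of six identical-looking round aluminium tins with a shut, fast steel lid: diameter 58, height 66, straight sides, thick heavy base (centre of mass 15 up). Full ones weigh 420 to 600 g, empty ones 90 to 135 g; which are full cannot be seen. Origin: centre of its underside, z up its axis. None all through a run if absent (4 to 6 of the six are there). Sizes in mm
- tin_b: one of six identical-looking round aluminium tins with a shut, fast steel lid: diameter 58, height 66, straight sides, thick heavy base (centre of mass 15 up). Full ones weigh 420 to 600 g, empty ones 90 to 135 g; which are full cannot be seen. Origin: centre of its underside, z up its axis. None all through a run if absent (4 to 6 of the six are there). Sizes in mm
- tin_c: one of six identical-looking round aluminium tins with a shut, fast steel lid: diameter 58, height 66, straight sides, thick heavy base (centre of mass 15 up). Full ones weigh 420 to 600 g, empty ones 90 to 135 g; which are full cannot be seen. Origin: centre of its underside, z up its axis. None all through a run if absent (4 to 6 of the six are there). Sizes in mm
- tin_d: one of six identical-looking round aluminium tins with a shut, fast steel lid: diameter 58, height 66, straight sides, thick heavy base (centre of mass 15 up). Full ones weigh 420 to 600 g, empty ones 90 to 135 g; which are full cannot be seen. Origin: centre of its underside, z up its axis. None all through a run if absent (4 to 6 of the six are there). Sizes in mm
- tin_e: one of six identical-looking round aluminium tins with a shut, fast steel lid: diameter 58, height 66, straight sides, thick heavy base (centre of mass 15 up). Full ones weigh 420 to 600 g, empty ones 90 to 135 g; which are full cannot be seen. Origin: centre of its underside, z up its axis. None all through a run if absent (4 to 6 of the six are there). Sizes in mm
- tin_f: one of six identical-looking round aluminium tins with a shut, fast steel lid: diameter 58, height 66, straight sides, thick heavy base (centre of mass 15 up). Full ones weigh 420 to 600 g, empty ones 90 to 135 g; which are full cannot be seen. Origin: centre of its underside, z up its axis. None all through a run if absent (4 to 6 of the six are there). Sizes in mm
- mat: black rubber drip mat, fixed, 220 (x) by 380 (y), 4 thick; the tins stand on it at the start. Origin: centre of its underside, so its top is at z = 4. Sizes in mm
- board: fixed square board of light wood, 210 by 210, 6 thick, flat and without a rim. Origin: centre of its underside. Home of the full tins. Sizes in mm
- grate: fixed square stainless rinse grate, 210 by 210, 6 thick, flat and without a rim, dotted with drain holes; the rinse gun's nozzle points at it. Origin: centre of its underside. For the empty tins. Sizes in mm
- gun: rinse gun fixed on a steel post. Origin: centre of the post's foot on the table. At 150 height a straight black grip bar, 24 wide (x) and 26 tall (137 to 163 high), runs level from y = 25 to y = 160 of this frame; a bare steel trigger lever runs beside it on the +x side. The nozzle (up to 171 high) reaches 60 towards -x and 70 towards -y. Nothing stands over or under the grip bar. Sizes in mm
- gun_grip (a point): point on the axis of the fixed grip bar, 100 along it from the post, 150 high; axes as gun. The bar's faces are at x = -12 and +12 here. Squeeze bar and trigger together at this place. Sizes in mm
- trigger (a joint): angle of the trigger lever about an upright hinge at x = 19, y = 20 of gun: 0 sprung out, 0.24 fully squeezed (stop). The lever is 10 thick, 20 tall (140 to 160 high), 125 long. Beside gun_grip its outer face is at about x = +44 when sprung out and x = +24 when fully squeezed, so bar and lever measure about 56 across, and 36 when squeezed. About 3 N start it, about 10 N hold it at the stop; it springs back when let go. Sizes in mm
- trigger_pad (a point): point on the outer face of the trigger lever, 80 from its hinge, at mid height (150); moves with the lever. Sizes in mm
- bowl: bystander, to be left alone: white bowl, diameter 100, 45 high; origin centre of underside. Sizes in mm
- jar: bystander, to be left alone: glass jar, diameter 68, 100 high; origin centre of underside. Sizes in mm
- sauce: bystander, to be left alone: amber sauce bottle, diameter 56, 150 high; origin centre of underside. Sizes in mm
- scraper: bystander, to be left alone: dough scraper lying flat, 120 (x) by 95 (y), wooden handle 22 high; origin at the middle of the underside. Sizes in mm
- dish: bystander, to be left alone: blue dish, diameter 84, 28 high; origin centre of underside. Sizes in mm
- spoon: bystander, to be left alone: steel spoon lying along its x, 180 long, under 30 high; origin near its middle. Sizes in mm
There are look-alikes about, which are no part of the job. Leave any green or yellow look-alike of the tin_c alone.

How it is judged:
By the outcome, as a careful person would: the job done as asked, in the order asked, and still so for the second after the job is handed in, with the robot touching nothing.
Of tin_a, tin_b, tin_c, tin_d, tin_e, tin_f only 4 to 6 are there at a start; the rules pass over those that are not, and their reading is None.
At some moment in a run one of tin_a, tin_b, tin_c, tin_d, tin_e, tin_f may be knocked a few centimetres aside while the robot is not near it.
It also fails if it takes over 210 s, if anything falls off the work surface, if the arm or the gripper's body presses on something with over 40 N, if the wrist force passes 120 N, or if a joint passes its speed limit or range.

### The arm

A 7-joint arm with a two-finger parallel gripper is mounted at the origin on the work surface. World frame = base frame: x ahead of the robot, y to its left, z up, the work surface at z = 0. Lengths are in m, angles in rad, forces in N, time in s.
With the tool pointing down it reaches from about 0.375 to 0.925 m from the base axis. Payload 3.1 kg.
Tool frame: the origin (TCP) lies midway between the tips of the shut fingers; the grasp point (between the pads) lies 19 mm behind it; z points along the fingers, y is the direction in which the jaws open and shut (so a half turn about z gives the same grasp; the last joint's range is limited). The gripper opens to 85 mm and grips with 20 to 120 N. Pads are 22 mm wide; open, the fingers measure 114 mm over their backs; the gripper's body (76 mm by 85 mm) begins 54 mm behind the grasp point. The pads swing forward as they close: fully open they stand 13 mm farther back than shut.
Start: joints at [-1.332, 0.383, 0.044, 1.598, -0.018, 1.161, -0.05], TCP at [0.215, 0.613, 0.231] pointing down, gripper open.
Joint ranges: [-2.61, 2.61], [-0.41, 2.15], [-1.48, 1.57], [0, 2.5], [-1.57, 4.71], [0.05, 1.97], [-2.85, 2.85]. Speed limits (rad/s): [2.79, 2.79, 3.14, 3.14, 3.14, 3.14, 3.14].

### API

Orientations are given as a unit quaternion [x, y, z, w].
In Python, from workcell import robot gives the robot as it stands.
- The arm moves only by the tool jog_arm, never from a script. Its argument "commands" is a list of rows, each a list of 2 entries, a list of its own where there are three numbers: the shift along the tool's x, y, z in cm, then the turn about the tool's z in rad. A call has 1 to 12 rows; each row shifts and turns the commanded pose from where the row before left it, along the tool's axes as they then stand; what a row does not reach is not made up. A row lasts 1/8 s, in which the tool goes at most 62.5 mm and 10.7 degrees, less where a joint would pass 70% of its speed; a pose out of reach is approached as far as the arm can. A call is refused whole if a number of a shift passes 6.25 or a number of a turn 0.188, either way. A call with a gripper value outside its range is refused whole. "jaw" is the finger opening in cm, from 0 to 8.54, set as the call begins (left out, the last holds). The fingers move at their own pace and stop on an object; "grip_force" is the grip in N (left out, the last holds). Time passes only in rows, so rows that do not move let the fingers close. It gives the time, the measured TCP pose, the force and the opening at its end, in the units of the state.
- robot.observe(): the state, without advancing time (a new reading comes with each control period).
- robot.read_camera(name): name is "scene" or "top" or "wrist"; returns a dict with "frame" (400x640x3 uint8, blue, green, red), "z_map" (400x640 float32, m along the optical axis (not along the pixel's ray), 0 where there is no reading), "vertical_fov" (degrees; the focal length in pixels is half the picture's height over the tangent of half this angle, whatever the lens; pixels are square), "cx", "cy" (the principal point, pixels), "cam_to_world" (4x4, takes a point from camera to world coordinates); the wrist camera has in their place "mount" (4x4, takes a point from camera to tool coordinates, whose origin is the TCP and whose axes are the flange's). Camera axes: x right, y down, z forward; pixel columns grow to the right and rows downward; lengths in m; the calibration is good to about 2 mm. A picture is of the moment at which its call begins: read the wrist's pose just before it.
- robot.close_job(): hands the job in, once; it reports no verdict.
Trained networks look in a picture, given as the dict that the camera call returned (one of the last four; its "shot" number tells which), for a name from the list of things; names that differ only in an ending like _2 or _b are one class to them, and where a whole thing is asked for, a point or a joint stands for the part that bears it (a point fixed in the world has none). Each returns a list of dicts, best first, with "confidence" (0 to 1); they miss things now and then, are a little off and sometimes report something else, mostly with a low value. They report only what shows in the picture. A call takes as long as a camera call. They do not tell look-alikes from the thing itself.
- robot.outline_of(picture, name): "mask" (400x640 bool, what is visible of it) and "centre" ([column, row] in pixels, amid what is visible of it).
- robot.spot_point(picture, name): "centre" ([column, row] in pixels: a listed point, or the origin of a listed thing).
The state is a dict: "t": time; "qpos": joint angles; "joint_velocities": joint speeds; "effort": joint torques, N m; "tool_pos": TCP position; "ee_rot": TCP orientation; "wrist_force": force on the tool from outside, world axes, zero at the start; "moment": the same for the moment, N m; "opening": finger opening in m.
Only numpy, scipy, OpenCV 4.12 (cv2) and the standard library are available. Lean on these libraries where they do the work, as an engineer would, in place of code of your own. Each camera call takes 0.05 s, during which the arm holds its last target.

## Working session

There is one attempt and no reset: what is moved stays moved. The work goes in short steps, Python scripts to look and compute and a tool call to move; the robot and the scene stay as the last step left them, time stands still between calls to the robot, and variables do not carry over. Pictures are saved under pics/ and viewed, and the job is handed in when it is done.

Besides the shell and the picture viewer there is one more tool, called after ">>>" by a JSON object that holds its "fn" and its "kwargs", one argument or row to a line. jog_arm: Moves the arm, as the interface text tells. Its arguments: {"type":"object","properties":{"commands":{"type":"array"},"jaw":{"type":"number"},"grip_force":{"type":"number"}},"required":["commands"]}

```bash
ls; mkdir -p pics; python3 - <<'E'
from workcell import robot
import cv2
s=robot.observe(); print({k:s[k] for k in s})
for n in("scene","top"):
    p=robot.read_camera(n); cv2.imwrite(f"pics/{n}0.png",p["frame"]); print(n,p["vertical_fov"],p["cx"],p["cy"],p["cam_to_world"])
E
```

```text
pics
{'t': 0.0, 'qpos': array([-1.33179718,  0.38388646,  0.0438503 ,  1.59963495, -0.01787017,
        1.16118807, -0.04990877]), 'joint_velocities': array([-2.08888977e-03,  9.35350838e-05,  2.02617022e-05,  6.41287831e-04,
        5.30520552e-04,  1.09083543e-04,  7.24160519e-04]), 'effort': array([-6.55521580e-04, -4.33463645e+01,  1.02377817e+00, -2.49512869e+01,
        1.04637357e-02,  1.14458773e-02,  1.34531149e-05]), 'tool_pos': array([0.21450833, 0.61255393, 0.22982594]), 'ee_rot': array([ 1.67571720e-01,  9.85858947e-01, -1.35518659e-03, -1.37983130e-04]), 'wrist_force': array([-0.62089519,  0.40085529,  0.59038069]), 'moment': array([-0.02474859,  0.02218614,  0.0438216 ]), 'opening': 0.08549867649055098}
scene 48.07183157572318 320.7187381478751 205.1199822301387 [[-0.6359203   0.5040808  -0.58438679  1.1938857 ]
 [ 0.77171131  0.40730265 -0.4884324   0.59271178]
 [-0.0081871  -0.76158197 -0.64801687  0.90129618]
 [ 0.          0.          0.          1.        ]]
top 42.72828163132974 319.00645472252836 204.4317654928594 [[-0.01127996 -0.98287942  0.18390432  0.20741935]
 [-0.99990171  0.00955567 -0.0102596  -0.01969862]
 [ 0.00832662 -0.18400197 -0.9828906   1.63822666]
 [ 0.          0.          0.          1.        ]]
```

View pics/scene0.png

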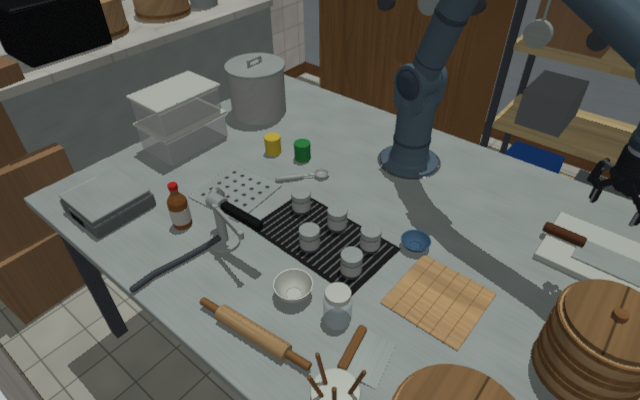

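View pics/top0.png

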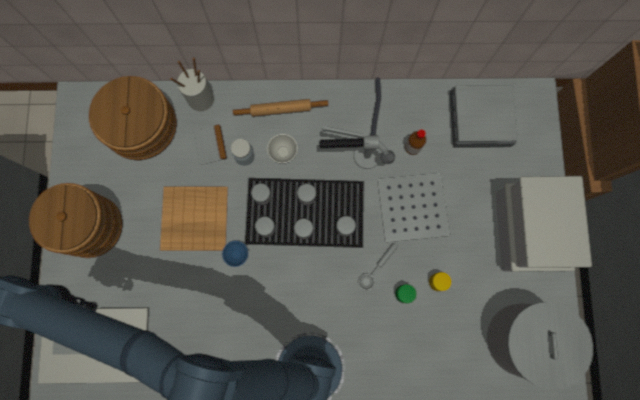

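The top view shows five tins on the mat at pixels (261,193), (306,193), (264,226), (304,228) and (345,226). The look-alikes are green (406,293) and yellow (441,282), both off the mat. The board is at (195,218), the grate at (413,207), and the gun grip runs from (320,143) to (365,143).

```bash
cat > h.py <<'E'
from workcell import robot
import numpy as np, cv2
def f(p): return p["frame"].shape[0]/2/np.tan(np.radians(p["vertical_fov"]/2))
def cw(p,s=None):
    if "cam_to_world" in p: return np.array(p["cam_to_world"])
    from scipy.spatial.transform import Rotation as R
    T=np.eye(4);T[:3,:3]=R.from_quat(s["ee_rot"]).as_matrix();T[:3,3]=s["tool_pos"]
    return T@np.array(p["mount"])
def cloud(p,s=None):
    h,w=p["z_map"].shape; v,u=np.mgrid[:h,:w]; z=p["z_map"].astype(float)
    P=np.stack([(u-p["cx"])*z/f(p),(v-p["cy"])*z/f(p),z],-1); T=cw(p,s)
    W=P@T[:3,:3].T+T[:3,3]; W[z==0]=np.nan; return W
def onplane(p,uv,Z,s=None):
    T=cw(p,s); d=T[:3,:3]@np.array([(uv[0]-p["cx"])/f(p),(uv[1]-p["cy"])/f(p),1]); o=T[:3,3]
    return o+d*(Z-o[2])/d[2]
def tins(n="top",p=None):
    """circle fits of tin tops: list of (x,y,ztop,conf,npts)"""
    p=p or robot.read_camera(n); W=cloud(p); out=[]
    for d in robot.outline_of(p,"tin_a"):
        m=d["mask"]; w=W[m]; w=w[~np.isnan(w[:,0])]
        if len(w)<20: continue
        zt=np.percentile(w[:,2],90); t=w[abs(w[:,2]-zt)<.008]
        c=(t[:,:2].min(0)+t[:,:2].max(0))/2
        out.append((round(d["confidence"],2),np.round(d["centre"]).tolist(),np.round(t[:,:2].mean(0),3).tolist(),np.round(c,3).tolist(),round(zt,3),len(t)))
    return out
def st():
    s=robot.observe(); print(round(s["t"],2),np.round(s["tool_pos"],4),np.round(s["ee_rot"],3),np.round(s["wrist_force"],2),round(s["opening"],4),np.round(s["qpos"],2)); return s
E
python3 - <<'E'
from h import *
p=robot.read_camera("top");W=cloud(p)
for r in tins(p=p): print("top",r)
for n in["mat","board","grate","gun","bowl","jar","sauce","scraper","dish","spoon","gun_grip","trigger_pad"]:
    for d in robot.spot_point(p,n)[:2]:
        print(n,round(d["confidence"],2),np.round(d["centre"]),np.round(onplane(p,d["centre"],.15 if n in("gun_grip","trigger_pad") else 0.0),3))
for n in["mat","board","grate","gun"]:
    for d in robot.outline_of(p,n)[:1]:
        w=W[d["mask"]];w=w[~np.isnan(w[:,0])];print(n,d["confidence"],np.percentile(w,[1,99],axis=0).round(3).tolist(), cv2.minAreaRect(w[w[:,2]<.012][:,:2].astype(np.float32)) if n!="gun" else "")
q=robot.read_camera("scene")
for r in tins(p=q): print("scene",r)
g=W[100:190,310:400]; m=(abs(g[...,2]-.16)<.012)
for a,b in((0,0),):
    w=g[m]; print("gun hi",w[:,:2].min(0),w[:,:2].max(0))
    dk=m&(p["frame"][100:190,310:400].max(-1)<70); w=g[dk];print("grip",len(w),cv2.minAreaRect(w[:,:2].astype(np.float32)),w[:,:2].min(0),w[:,:2].max(0))
cv2.imwrite("pics/c1.png",cv2.resize(p["frame"][100:260,150:470],None,fx=2.5,fy=2.5,interpolation=cv2.INTER_CUBIC))
E
```

```text
top (0.88, [308.0, 194.0], [0.539, 0.004], [0.539, 0.004], np.float64(0.075), 205)
top (0.84, [406.0, 292.0], [0.223, -0.299], [0.223, -0.3], np.float64(0.071), 224)
top (0.71, [306.0, 227.0], [0.428, 0.013], [0.429, 0.013], np.float64(0.075), 219)
top (0.68, [262.0, 195.0], [0.54, 0.146], [0.541, 0.147], np.float64(0.075), 212)
top (0.67, [441.0, 281.0], [0.261, -0.408], [0.26, -0.409], np.float64(0.07), 237)
top (0.65, [267.0, 226.0], [0.436, 0.131], [0.436, 0.13], np.float64(0.075), 212)
top (0.25, [368.0, 144.0], [0.678, -0.14], [0.685, -0.141], np.float64(0.167), 621)
mat 0.58 [303. 212.] [0.488 0.015 0.   ]
mat 0.16 [237. 252.] [0.363 0.228 0.   ]
board 0.81 [195. 219.] [0.471 0.366 0.   ]
grate 0.72 [414. 212.] [ 0.488 -0.347  0.   ]
gun 0.91 [370. 157.] [ 0.671 -0.206  0.   ]
bowl 0.72 [280. 151.] [0.695 0.091 0.   ]
jar 0.97 [248. 154.] [0.688 0.198 0.   ]
sauce 0.34 [236. 250.] [0.368 0.229 0.   ]
scraper 0.76 [207. 148.] [0.709 0.334 0.   ]
dish 0.62 [238. 251.] [0.365 0.225 0.   ]
spoon 0.93 [377. 263.] [ 0.322 -0.219  0.   ]
spoon 0.4 [370. 156.] [ 0.677 -0.206  0.   ]
g
[... 778 characters left out ...]
.15], [0.544, 0.148], np.float64(0.07), 330)
scene (0.73, [305.0, 149.0], [0.23, -0.296], [0.229, -0.299], np.float64(0.066), 140)
scene (0.67, [300.0, 199.0], [0.442, -0.115], [0.441, -0.118], np.float64(0.071), 201)
scene (0.66, [367.0, 236.0], [0.441, 0.136], [0.438, 0.135], np.float64(0.07), 280)
scene (0.66, [308.0, 236.0], [0.544, 0.006], [0.543, 0.004], np.float64(0.07), 271)
scene (0.58, [271.0, 146.0], [0.265, -0.404], [0.264, -0.409], np.float64(0.066), 137)
gun hi [ 0.63929144 -0.24253962] [ 0.72887108 -0.04014403]
grip 374 ((0.6723528504371643, -0.11898333579301834), (0.03609384596347809, 0.15880684554576874), 3.832166910171509) [ 0.65789853 -0.19709073] [ 0.69549691 -0.04014403]
```

View pics/c1.png

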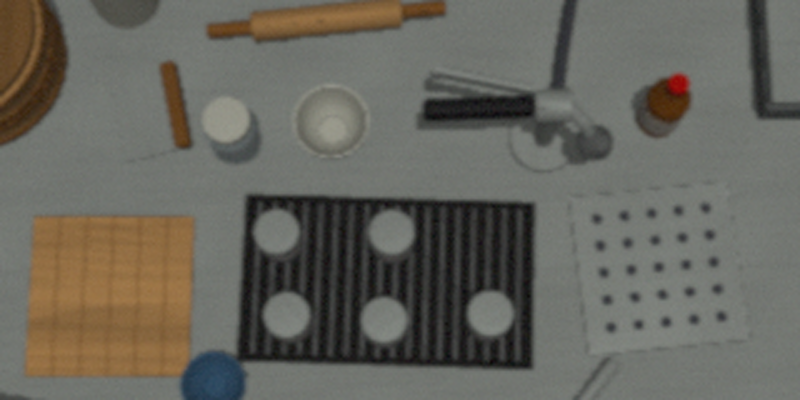

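Five tins are on the mat: T1 (0.541,0.147), T2 (0.541,0.004), T3 (0.437,0.132), T4 (0.430,0.014) and T5 (0.441,-0.117). They are all plain steel, while the green and yellow ones sit off the mat, so my choice is clear. I'll align the tool with the world axes and go to T1.

>>> {"fn": "jog_arm", "kwargs": {
  "commands": [
    [[0,0,0],-0.1685],
    [[0,0,0],-0.1685],
    [[-2.7,-3.9,0],0],
    [[-2.7,-3.9,0],0],
    [[-2.7,-3.9,0],0],
    [[-2.7,-3.9,0],0],
    [[-2.7,-3.9,0],0],
    [[-2.7,-3.9,0],0],
    [[-2.7,-3.9,0],0],
    [[-2.7,-3.9,0],0],
    [[0,0,0],0]
  ],
  "jaw": 8.54,
  "grip_force": 40
}}

```text
t: 2.48
tool_pos: [0.4342, 0.2966, 0.2316]
ee_rot: [0.005, 1.0, -0.001, 0.001]
wrist_force: [-0.2, 0.5, 0.5]
opening: 0.0854
```

```bash
python3 -c "
from h import *
st()"
```

```text
2.48 [0.4342 0.2966 0.2316] [ 0.005  1.    -0.001  0.001] [-0.17  0.51  0.49] 0.0854 [-0.86  0.15  0.2   1.9  -0.03  1.09  0.91]
```

>>> {"fn": "jog_arm", "kwargs": {
  "commands": [
    [[-2.65,-3.74,0],0],
    [[-2.65,-3.74,0],0],
    [[-2.65,-3.74,0],0],
    [[-2.65,-3.74,0],0],
    [[0,0,3],0],
    [[0,0,3],0],
    [[0,0,3],0],
    [[0,0,0],0]
  ]
}}

```text
t: 3.48
tool_pos: [0.5342, 0.1526, 0.1387]
ee_rot: [-0.001, 1.0, -0.001, -0.003]
wrist_force: [0.5, 0.0, -0.1]
opening: 0.0856
```

```bash
python3 - <<'E'
from h import *
s=st();p=robot.read_camera("wrist");cv2.imwrite("pics/w1.png",p["frame"])
W=cloud(p,s);print(p["mount"])
for d in robot.outline_of(p,"tin_a"):
    w=W[d["mask"]];w=w[~np.isnan(w[:,0])]; print(d["confidence"],np.round(d["centre"]),np.round(w.mean(0),3), np.round(onplane(p,d["centre"],.07,s),3))
E
```

```text
3.48 [0.5342 0.1526 0.1387] [-0.001  1.    -0.001 -0.003] [ 0.54  0.04 -0.14] 0.0856 [-0.62  0.32  0.31  1.92 -0.12  0.93  1.32]
[[-4.08506355e-04 -9.64882829e-01 -2.62680336e-01  6.65210622e-02]
 [ 9.99999873e-01 -4.71753584e-04  1.77708883e-04  7.45268831e-04]
 [-2.95388640e-04 -2.62680230e-01  9.64882899e-01 -1.43384181e-01]
 [ 0.00000000e+00  0.00000000e+00  0.00000000e+00  1.00000000e+00]]
0.94 [140. 207.] [0.535 0.013 0.06 ] [0.531 0.021 0.07 ]
0.91 [17. 82.] [ 0.439 -0.093  0.022] [ 0.446 -0.048  0.07 ]
0.9 [127.  59.] [0.43  0.023 0.062] [0.432 0.027 0.07 ]
0.81 [316. 215.] [0.537 0.149 0.065] [0.537 0.149 0.07 ]
0.6 [295.  64.] [0.436 0.136 0.07 ] [0.434 0.136 0.07 ]
0.31 [250. 325.] [0.67  0.081 0.022] [0.632 0.095 0.07 ]
```

View pics/w1.png

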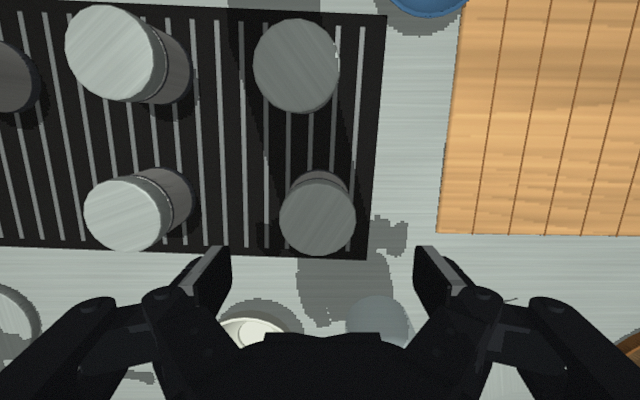

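>>> {"fn": "jog_arm", "kwargs": {
  "commands": [
    [[-0.4,-0.3,3],0],
    [[0,0,3],0],
    [[0,0,3],0],
    [[0,0,1.7],0],
    [[0,0,0],0],
    [[0,0,0],0]
  ]
}}

```text
t: 4.32
tool_pos: [0.5423, 0.1494, 0.0357]
ee_rot: [-0.0, 1.0, 0.0, 0.001]
wrist_force: [0.2, -0.1, 0.5]
opening: 0.0855
```

>>> {"fn": "jog_arm", "kwargs": {
  "commands": [
    [[0,0,0],0],
    [[0,0,0],0],
    [[0,0,0],0],
    [[0,0,0],0],
    [[0,0,0],0],
    [[0,0,0],0]
  ],
  "jaw": 4
}}

```text
t: 5.08
tool_pos: [0.5419, 0.149, 0.0356]
ee_rot: [-0.0, 1.0, 0.0, 0.001]
wrist_force: [-1.8, -1.2, 6.4]
opening: 0.0573
```

```bash
python3 -c "
from h import *
st()"
```

```text
5.08 [0.5419 0.149  0.0356] [-0.     1.     0.     0.001] [-1.76 -1.18  6.37] 0.0573 [-0.57  0.48  0.27  1.95 -0.19  0.73  1.39]
```

>>> {"fn": "jog_arm", "kwargs": {
  "commands": [
    [[0,0,-2.5],0],
    [[0,0,-2.5],0],
    [[0,0,-2.5],0],
    [[0,0,-2],0],
    [[0,0,0],0],
    [[0,0,0],0],
    [[0,0,0],0]
  ]
}}

```text
t: 5.95
tool_pos: [0.5394, 0.1485, 0.1275]
ee_rot: [-0.0, 1.0, -0.001, -0.002]
wrist_force: [1.1, -0.4, -5.4]
opening: 0.0571
```

```bash
python3 -c "
from h import *
st()"
```

```text
5.95 [0.5394 0.1485 0.1275] [-0.     1.    -0.001 -0.002] [ 1.07 -0.36 -5.38] 0.0571 [-0.61  0.34  0.31  1.92 -0.13  0.91  1.34]
```

That reads about 0.55 kg, so T1 is full and goes on the board.

>>> {"fn": "jog_arm", "kwargs": {
  "commands": [
    [[0.35,3.0,0],0],
    [[0.35,4.5,0],0],
    [[0.35,4.5,0],0],
    [[0.35,4.5,0],0],
    [[0.35,4.5,0],0],
    [[0.35,3.6,0],0],
    [[0.35,1.8,0],0],
    [[0,0,2.0],0],
    [[0,0,2.5],0],
    [[0,0,1.5],0],
    [[0,0,0],0],
    [[0,0,0],0]
  ]
}}

```text
t: 7.45
tool_pos: [0.5172, 0.4125, 0.0698]
ee_rot: [0.0, 1.0, 0.0, 0.001]
wrist_force: [-0.5, 1.2, -4.3]
opening: 0.0568
```

```bash
python3 -c "
from h import *
st()"
```

```text
7.45 [0.5172 0.4125 0.0698] [0.    1.    0.    0.001] [-0.45  1.2  -4.34] 0.0568 [-0.9   0.58  0.21  1.69 -0.15  0.89  0.95]
```

>>> {"fn": "jog_arm", "kwargs": {
  "commands": [
    [[0,0,1.5],0],
    [[0,0,1.0],0],
    [[0,0,0.5],0],
    [[0,0,0],0],
    [[0,0,0],0]
  ]
}}

```text
t: 8.07
tool_pos: [0.5166, 0.4131, 0.0394]
ee_rot: [-0.0, 1.0, 0.0, 0.0]
wrist_force: [0.9, 0.3, -4.8]
opening: 0.0569
```

```bash
python3 -c "
from h import *
st()"
```

```text
8.07 [0.5166 0.4131 0.0394] [-0.  1.  0.  0.] [ 0.9   0.28 -4.76] 0.0569 [-0.89  0.62  0.2   1.7  -0.16  0.84  0.95]
```

>>> {"fn": "jog_arm", "kwargs": {
  "commands": [
    [[0,0,0.2],0],
    [[0,0,0],0],
    [[0,0,0],0]
  ]
}}

```text
t: 8.45
tool_pos: [0.5167, 0.4133, 0.0377]
ee_rot: [-0.0, 1.0, 0.0, 0.0]
wrist_force: [0.7, 0.5, -3.0]
opening: 0.057
```

>>> {"fn": "jog_arm", "kwargs": {
  "commands": [
    [[0,0,0],0],
    [[0,0,0],0],
    [[0,0,0],0],
    [[0,0,-1.5],0],
    [[0,0,-3],0],
    [[0,0,-3],0],
    [[0,0,-2],0],
    [[0,0,0],0]
  ],
  "jaw": 8.0
}}

```text
t: 9.45
tool_pos: [0.5178, 0.4141, 0.1351]
ee_rot: [-0.0, 1.0, 0.002, 0.002]
wrist_force: [-0.3, -0.4, -0.3]
opening: 0.0803
```

```bash
python3 - <<'E'
from h import *
s=st()
for n in("top","scene"):
    p=robot.read_camera(n)
    for r in tins(p=p): print(n,r)
cv2.imwrite("pics/s2.png",p["frame"])
E
```

```text
9.45 [0.5178 0.4141 0.1351] [-0.     1.     0.002  0.002] [-0.34 -0.4  -0.27] 0.0803 [-0.91  0.5   0.23  1.66 -0.13  0.99  0.93]
top (0.88, [308.0, 197.0], [0.539, 0.002], [0.539, 0.003], np.float64(0.075), 226)
top (0.81, [304.0, 229.0], [0.428, 0.012], [0.429, 0.013], np.float64(0.075), 238)
top (0.79, [180.0, 205.0], [0.511, 0.406], [0.509, 0.407], np.float64(0.076), 139)
top (0.74, [444.0, 280.0], [0.26, -0.409], [0.261, -0.408], np.float64(0.071), 253)
top (0.69, [301.0, 209.0], [0.489, 0.01], [0.489, 0.011], np.float64(0.01), 5023)
top (0.68, [265.0, 224.0], [0.435, 0.132], [0.435, 0.132], np.float64(0.075), 220)
top (0.6, [404.0, 294.0], [0.224, -0.298], [0.224, -0.298], np.float64(0.071), 217)
top (0.54, [350.0, 224.0], [0.435, -0.118], [0.435, -0.119], np.float64(0.075), 202)
top (0.39, [208.0, 148.0], [0.722, 0.29], [0.722, 0.31], np.float64(0.023), 258)
scene (0.97, [300.0, 202.0], [0.441, -0.115], [0.44, -0.116], np.float64(0.07), 205)
scene (0.86, [309.0, 236.0], [0.545, 0.006], [0.542, 0.006], np.float64(0.07), 264)
scene (0.84, [337.0, 216.0], [0.434, 0.016], [0.432, 0.014], np.float64(0.07), 235)
scene (0.83, [272.0, 144.0], [0.265, -0.404], [0.264, -0.407], np.float64(0.066), 129)
scene (0.74, [445.0, 308.0], [0.521, 0.413], [0.518, 0.413], np.float64(0.072), 435)
scene (0.74, [304.0, 152.0], [0.23, -0.296], [0.228, -0.3], np.float64(0.066), 142)
scene (0.65, [370.0, 236.0], [0.441, 0.137], [0.44, 0.135], np.float64(0.07), 280)
scene (0.48, [240.0, 190.0], [0.489, -0.342], [0.504, -0.346], np.float64(0.008), 2067)
```

View pics/s2.png

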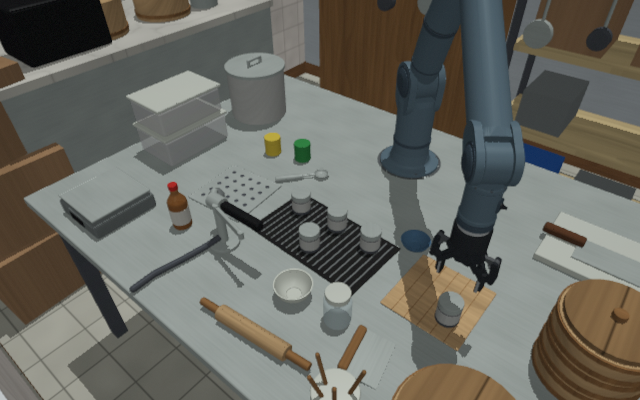

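T1 stands on the board at (517,413) mm. Next is T3 at (0.438, 0.134).

>>> {"fn": "jog_arm", "kwargs": {
  "commands": [
    [[1.14,-3.0,0],0],
    [[1.14,-4.5,0],0],
    [[1.14,-4.5,0],0],
    [[1.14,-4.5,0],0],
    [[1.14,-4.5,0],0],
    [[1.14,-4.5,0],0],
    [[1.14,-2.5,0],0],
    [[0,0,1.5],0],
    [[0,0,2.5],0],
    [[0,0,2.5],0],
    [[0,0,0],0],
    [[0,0,0],0]
  ],
  "jaw": 8.54
}}

```text
t: 11.15
tool_pos: [0.4368, 0.1336, 0.0672]
ee_rot: [-0.001, 1.0, -0.0, -0.0]
wrist_force: [-0.4, 0.1, 0.4]
opening: 0.0856
```

```bash
python3 -c "
from h import *
st()"
```

```text
11.15 [0.4368 0.1336 0.0672] [-0.001  1.    -0.    -0.   ] [-0.39  0.1   0.44] 0.0856 [-0.68  0.26  0.32  2.19 -0.13  0.71  1.3 ]
```

>>> {"fn": "jog_arm", "kwargs": {
  "commands": [
    [[0,0,1.6],0],
    [[0,0,1.6],0],
    [[0,0,0],0]
  ]
}}

```text
t: 11.52
tool_pos: [0.435, 0.1323, 0.0337]
ee_rot: [-0.0, 1.0, -0.001, -0.002]
wrist_force: [-0.3, 0.8, -0.7]
opening: 0.0855
```

>>> {"fn": "jog_arm", "kwargs": {
  "commands": [
    [[0,0,0],0],
    [[0,0,0],0],
    [[0,0,0],0],
    [[0,0,0],0],
    [[0,0,0],0],
    [[0,0,-2.5],0],
    [[0,0,-2.5],0],
    [[0,0,-2.5],0],
    [[0,0,-2],0],
    [[0,0,0],0],
    [[0,0,0],0],
    [[0,0,0],0]
  ],
  "jaw": 4
}}

```text
t: 13.02
tool_pos: [0.4351, 0.1322, 0.1286]
ee_rot: [-0.0, 1.0, -0.001, -0.002]
wrist_force: [-1.1, 0.9, -4.5]
opening: 0.0566
```

```bash
python3 -c "
from h import *
st()"
```

```text
13.03 [0.4351 0.1322 0.1286] [-0.     1.    -0.001 -0.002] [-1.12  0.88 -4.47] 0.0566 [-0.7   0.15  0.34  2.16 -0.06  0.85  1.25]
```

T3 is also full (4.5 N). It goes to the board at (0.431, 0.413).

>>> {"fn": "jog_arm", "kwargs": {
  "commands": [
    [[0.4,2.5,0],0],
    [[0,4.5,0],0],
    [[0,4.5,0],0],
    [[0,4.5,0],0],
    [[0,4.5,0],0],
    [[0,4.5,0],0],
    [[0,3.1,0],0],
    [[0,0,1.5],0],
    [[0,0,2.5],0],
    [[0,0,2.0],0],
    [[0,0,0],0],
    [[0,0,0],0]
  ]
}}

```text
t: 14.52
tool_pos: [0.433, 0.4138, 0.0705]
ee_rot: [0.0, 1.0, 0.0, 0.0]
wrist_force: [-0.4, 0.6, -4.8]
opening: 0.0572
```

```bash
python3 -c "
from h import *
st()"
```

```text
14.53 [0.433  0.4138 0.0705] [0. 1. 0. 0.] [-0.4   0.61 -4.82] 0.0572 [-0.98  0.48  0.18  1.85 -0.11  0.82  0.83]
```

>>> {"fn": "jog_arm", "kwargs": {
  "commands": [
    [[0,0,1.5],0],
    [[0,0,1.0],0],
    [[0,0,0.7],0],
    [[0,0,0.2],0],
    [[0,0,0],0],
    [[0,0,0],0]
  ]
}}

```text
t: 15.28
tool_pos: [0.4319, 0.4135, 0.0381]
ee_rot: [-0.0, 1.0, -0.001, -0.001]
wrist_force: [-4.6, -3.9, 8.5]
opening: 0.0567
```

```bash
python3 -c "
from h import *
st()"
```

```text
15.28 [0.4319 0.4135 0.0381] [-0.     1.    -0.001 -0.001] [-4.61 -3.88  8.48] 0.0567 [-0.97  0.53  0.17  1.86 -0.13  0.77  0.84]
```

>>> {"fn": "jog_arm", "kwargs": {
  "commands": [
    [[0,0,0],0],
    [[0,0,0],0],
    [[0,0,0],0],
    [[0,0,-1.5],0],
    [[0,0,-3],0],
    [[0,0,-3],0],
    [[0,0,-2.5],0],
    [[0,0,0],0]
  ],
  "jaw": 8.0
}}

```text
t: 16.27
tool_pos: [0.4345, 0.4158, 0.1399]
ee_rot: [0.0, 1.0, 0.003, 0.002]
wrist_force: [-0.1, 0.6, 0.7]
opening: 0.0802
```

>>> {"fn": "jog_arm", "kwargs": {
  "commands": [
    [[-1.2,-4.0,0],0],
    [[-1.2,-4.7,0],0],
    [[-1.2,-4.7,0],0],
    [[-1.2,-4.7,0],0],
    [[-1.2,-4.7,0],0],
    [[-1.2,-4.7,0],0],
    [[-1.2,-4.7,0],0],
    [[-1.2,-4.7,0],0],
    [[-1.2,-4.0,0],0],
    [[0,0,0],0]
  ],
  "jaw": 8.54
}}

```text
t: 17.52
tool_pos: [0.5407, -0.0005, 0.1359]
ee_rot: [0.004, 1.0, -0.001, -0.0]
wrist_force: [-0.2, 0.5, -0.7]
opening: 0.0855
```

```bash
cat > w.py <<'E'
from h import *
import sys
s=st();p=robot.read_camera("wrist")
if len(sys.argv)>1: cv2.imwrite(f"pics/{sys.argv[1]}.png",p["frame"])
W=cloud(p,s)
for d in robot.outline_of(p,"tin_a"):
    w=W[d["mask"]];w=w[~np.isnan(w[:,0])]
    if len(w)<20: continue
    zt=np.percentile(w[:,2],90);t=w[abs(w[:,2]-zt)<.006]
    print(round(d["confidence"],2),np.round(d["centre"]),"bbox",np.round((t[:,:2].min(0)+t[:,:2].max(0))/2,3),np.round(np.ptp(t[:,:2],axis=0),3),"zt",round(zt,3))
E
python3 w.py
```

```text
17.52 [ 5.407e-01 -5.000e-04  1.359e-01] [ 0.004  1.    -0.001 -0.   ] [-0.18  0.54 -0.75] 0.0855 [-0.43  0.3   0.4   1.96 -0.14  0.91  1.61]
0.96 [153.  60.] bbox [ 0.435 -0.116] [0.057 0.057] zt 0.072
0.58 [345.  48.] bbox [0.431 0.016] [0.052 0.057] zt 0.072
```

```bash
python3 w.py w2
```

```text
17.62 [0.54   0.0048 0.1356] [ 0.001  1.     0.    -0.001] [-1.3   0.39 -0.58] 0.0856 [-0.43  0.3   0.4   1.96 -0.15  0.91  1.61]
0.96 [336.  44.] bbox [0.431 0.015] [0.053 0.057] zt 0.072
0.79 [142.  59.] bbox [ 0.435 -0.116] [0.057 0.057] zt 0.071
0.63 [324. 208.] bbox [0.539 0.005] [0.057 0.057] zt 0.072
```

View pics/w2.png

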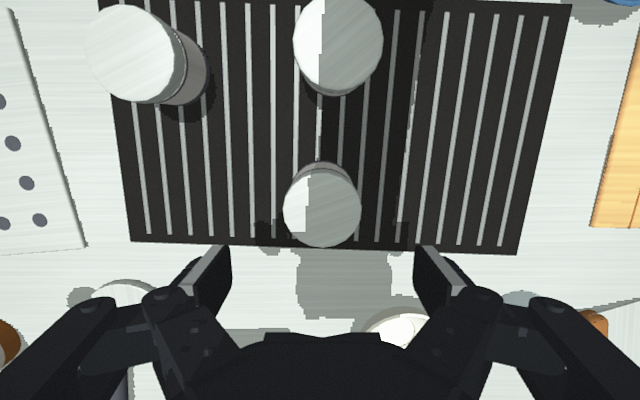

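The wrist view shows T2 centred under the gripper at about (322,205), so I'll descend and grip it.

>>> {"fn": "jog_arm", "kwargs": {
  "commands": [
    [[0,0,2],0],
    [[0,0,3],0],
    [[0,0,3],0],
    [[0,0,2.1],0],
    [[0,0,0],0],
    [[0,0,0],0]
  ]
}}

```text
t: 18.48
tool_pos: [0.5411, 0.0061, 0.0359]
ee_rot: [-0.001, 1.0, 0.0, 0.0]
wrist_force: [0.7, -0.4, -0.3]
opening: 0.085
```

>>> {"fn": "jog_arm", "kwargs": {
  "commands": [
    [[0,0,0],0],
    [[0,0,0],0],
    [[0,0,0],0],
    [[0,0,0],0],
    [[0,0,0],0],
    [[0,0,-2.5],0],
    [[0,0,-2.5],0],
    [[0,0,-2.5],0],
    [[0,0,-2],0],
    [[0,0,0],0],
    [[0,0,0],0],
    [[0,0,0],0]
  ],
  "jaw": 4
}}

```text
t: 19.98
tool_pos: [0.5394, 0.0049, 0.1289]
ee_rot: [-0.0, 1.0, -0.0, -0.001]
wrist_force: [-0.8, 0.3, -0.4]
opening: 0.0568
```

```bash
python3 -c "
from h import *
st()"
```

```text
19.98 [0.5394 0.0049 0.1289] [-0.     1.    -0.    -0.001] [-0.84  0.26 -0.41] 0.0568 [-0.43  0.31  0.4   1.97 -0.15  0.89  1.62]
```

T2 reads under 1 N, so it is empty and goes to the grate at (0.535,-0.389), swinging wide of the nozzle.

>>> {"fn": "jog_arm", "kwargs": {
  "commands": [
    [[1.7,-3.4,0],0],
    [[1.7,-4.5,0],0],
    [[1.8,-4.5,0],0],
    [[1.8,-4.5,0],0],
    [[0,-4.5,0],0],
    [[0,-4.5,0],0],
    [[0,-4.5,0],0],
    [[-2.2,-4.5,0],0],
    [[-2.2,-4.5,0],0],
    [[-2.2,0,0],0],
    [[0,0,0],0],
    [[0,0,0],0]
  ]
}}

```text
t: 21.48
tool_pos: [0.5356, -0.3878, 0.129]
ee_rot: [-0.001, 1.0, 0.001, -0.001]
wrist_force: [-0.6, -0.2, -1.6]
opening: 0.057
```

```bash
python3 -c "
from h import *
st()
for n in('top','scene'):
    p=robot.read_camera(n)
    for r in tins(p=p): print(n,r)
"
```

```text
21.48 [ 0.5356 -0.3878  0.129 ] [-0.001  1.     0.001 -0.001] [-0.61 -0.23 -1.62] 0.057 [ 0.17  0.55  0.53  1.67 -0.32  1.01  2.38]
top (0.88, [406.0, 292.0], [0.224, -0.3], [0.226, -0.3], np.float64(0.07), 261)
top (0.79, [348.0, 226.0], [0.435, -0.12], [0.435, -0.119], np.float64(0.075), 215)
top (0.76, [179.0, 204.0], [0.516, 0.408], [0.516, 0.409], np.float64(0.076), 227)
top (0.69, [178.0, 230.0], [0.431, 0.41], [0.431, 0.409], np.float64(0.076), 225)
top (0.64, [438.0, 282.0], [0.26, -0.409], [0.26, -0.409], np.float64(0.071), 245)
top (0.63, [304.0, 226.0], [0.428, 0.012], [0.429, 0.013], np.float64(0.075), 237)
scene (0.87, [445.0, 308.0], [0.521, 0.413], [0.52, 0.412], np.float64(0.072), 439)
scene (0.8, [464.0, 284.0], [0.436, 0.413], [0.433, 0.412], np.float64(0.072), 382)
scene (0.68, [205.0, 159.0], [0.548, -0.39], [0.544, -0.39], np.float64(0.163), 114)
scene (0.62, [299.0, 198.0], [0.441, -0.116], [0.438, -0.117], np.float64(0.07), 215)
scene (0.61, [304.0, 150.0], [0.23, -0.296], [0.228, -0.296], np.float64(0.066), 142)
scene (0.59, [339.0, 216.0], [0.434, 0.016], [0.432, 0.014], np.float64(0.07), 235)
scene (0.54, [271.0, 145.0], [0.266, -0.405], [0.262, -0.408], np.float64(0.066), 133)
```

>>> {"fn": "jog_arm", "kwargs": {
  "commands": [
    [[0,0,2],0],
    [[0,0,2.5],0],
    [[0,0,2.5],0],
    [[0,0,1.2],0],
    [[0,0,0.6],0],
    [[0,0,0.3],0],
    [[0,0,0],0],
    [[0,0,0],0]
  ]
}}

```text
t: 22.68
tool_pos: [0.5373, -0.3895, 0.0402]
ee_rot: [-0.0, 1.0, -0.0, 0.001]
wrist_force: [-0.1, 0.1, -0.9]
opening: 0.057
```

```bash
python3 -c "
from h import *
st()"
```

```text
22.68 [ 0.5373 -0.3895  0.0402] [-0.     1.    -0.     0.001] [-0.12  0.1  -0.87] 0.057 [ 0.21  0.67  0.48  1.7  -0.38  0.86  2.42]
```

Then release it, rise, and go to T4 at (0.430,0.014).

>>> {"fn": "jog_arm", "kwargs": {
  "commands": [
    [[0,0,0.2],0],
    [[0,0,0],0],
    [[0,0,0],0]
  ]
}}

```text
t: 23.05
tool_pos: [0.5374, -0.3896, 0.0387]
ee_rot: [-0.0, 1.0, -0.0, 0.001]
wrist_force: [-0.8, 1.7, 5.0]
opening: 0.057
```

>>> {"fn": "jog_arm", "kwargs": {
  "commands": [
    [[0,0,0],0],
    [[0,0,0],0],
    [[0,0,0],0],
    [[0,0,-1.5],0],
    [[0,0,-3],0],
    [[0,0,-3],0],
    [[0,0,-2.5],0],
    [[0,0,0],0]
  ],
  "jaw": 8.0
}}

```text
t: 24.05
tool_pos: [0.5386, -0.3908, 0.141]
ee_rot: [0.0, 1.0, -0.002, 0.003]
wrist_force: [0.6, -0.2, 0.2]
opening: 0.0799
```

>>> {"fn": "jog_arm", "kwargs": {
  "commands": [
    [[2.2,3.0,0],0],
    [[2.2,4.0,0],0],
    [[2.2,4.6,0],0],
    [[2.1,4.6,0],0],
    [[2.0,4.8,0],0],
    [[0,5,0],0],
    [[0,5,0],0],
    [[0,4.8,0],0],
    [[0,4.5,0],0],
    [[0,0,0],0],
    [[0,0,0],0]
  ],
  "jaw": 8.54
}}

```text
t: 25.42
tool_pos: [0.429, 0.0134, 0.1367]
ee_rot: [-0.0, 1.0, -0.0, -0.001]
wrist_force: [-0.0, -0.5, -0.4]
opening: 0.085
```

```bash
python3 w.py
```

```text
25.43 [0.429  0.0134 0.1367] [-0.     1.    -0.    -0.001] [-0.   -0.48 -0.38] 0.085 [-0.49  0.08  0.38  2.21 -0.04  0.86  1.48]
0.87 [327. 209.] bbox [0.427 0.016] [0.056 0.057] zt 0.072
0.78 [157. 210.] bbox [ 0.435 -0.116] [0.057 0.057] zt 0.071
```

>>> {"fn": "jog_arm", "kwargs": {
  "commands": [
    [[0,0,2],0],
    [[0,0,3],0],
    [[0,0,3],0],
    [[0,0,2.1],0],
    [[0,0,0],0],
    [[0,0,0],0]
  ]
}}

```text
t: 26.28
tool_pos: [0.4303, 0.0131, 0.0368]
ee_rot: [0.001, 1.0, -0.0, 0.0]
wrist_force: [-0.6, 0.6, -0.6]
opening: 0.0853
```

>>> {"fn": "jog_arm", "kwargs": {
  "commands": [
    [[0,0,0],0],
    [[0,0,0],0],
    [[0,0,0],0],
    [[0,0,0],0],
    [[0,0,0],0],
    [[0,0,-2.5],0],
    [[0,0,-2.5],0],
    [[0,0,-2.5],0],
    [[0,0,-2],0],
    [[0,0,0],0],
    [[0,0,0],0],
    [[0,0,0],0]
  ],
  "jaw": 4
}}

```text
t: 27.78
tool_pos: [0.4286, 0.0138, 0.1302]
ee_rot: [-0.0, 1.0, -0.0, -0.001]
wrist_force: [0.2, 0.1, -0.8]
opening: 0.0568
```

```bash
python3 -c "
from h import *
st()
for n in('top','scene'):
    p=robot.read_camera(n)
    for r in tins(p=p): print(n,r)
"
```

```text
27.77 [0.4286 0.0138 0.1302] [-0.     1.    -0.    -0.001] [ 0.21  0.14 -0.78] 0.0568 [-0.5   0.09  0.39  2.21 -0.05  0.85  1.49]
top (0.75, [431.0, 195.0], [0.534, -0.391], [0.535, -0.392], np.float64(0.077), 213)
top (0.73, [347.0, 224.0], [0.435, -0.119], [0.435, -0.119], np.float64(0.075), 232)
top (0.64, [408.0, 293.0], [0.224, -0.3], [0.226, -0.3], np.float64(0.07), 252)
top (0.61, [180.0, 228.0], [0.431, 0.41], [0.431, 0.41], np.float64(0.076), 240)
top (0.57, [180.0, 203.0], [0.516, 0.409], [0.516, 0.409], np.float64(0.076), 223)
scene (0.93, [463.0, 283.0], [0.436, 0.413], [0.435, 0.412], np.float64(0.072), 376)
scene (0.78, [443.0, 309.0], [0.522, 0.413], [0.52, 0.412], np.float64(0.072), 439)
scene (0.68, [337.0, 194.0], [0.437, 0.011], [0.433, 0.013], np.float64(0.163), 201)
scene (0.66, [302.0, 200.0], [0.441, -0.116], [0.44, -0.118], np.float64(0.07), 203)
scene (0.66, [272.0, 145.0], [0.267, -0.402], [0.265, -0.403], np.float64(0.066), 116)
scene (0.63, [215.0, 177.0], [0.54, -0.385], [0.538, -0.389], np.float64(0.073), 162)
scene (0.63, [301.0, 148.0], [0.231, -0.296], [0.229, -0.3], np.float64(0.067), 131)
```

T4 is empty too (0.8 N). It goes to the grate at (0.452,-0.389).

>>> {"fn": "jog_arm", "kwargs": {
  "commands": [
    [[0,-3.0,0],0],
    [[0,-4.5,0],0],
    [[0,-4.5,0],0],
    [[0,-4.6,0],0],
    [[-0.4,-4.6,0],0],
    [[-0.5,-4.6,0],0],
    [[-0.5,-4.6,0],0],
    [[-0.5,-4.6,0],0],
    [[-0.4,-3.5,0],0],
    [[0,-1.8,0],0],
    [[0,0,0],0],
    [[0,0,0],0]
  ]
}}

```text
t: 29.48
tool_pos: [0.4529, -0.3868, 0.1307]
ee_rot: [-0.001, 1.0, 0.001, -0.0]
wrist_force: [-0.3, 0.1, -1.3]
opening: 0.0574
```

```bash
python3 -c "
from h import *
st()"
```

```text
29.48 [ 0.4529 -0.3868  0.1307] [-0.001  1.     0.001 -0.   ] [-0.32  0.07 -1.32] 0.0574 [ 0.15  0.45  0.61  1.84 -0.31  0.95  2.46]
```

>>> {"fn": "jog_arm", "kwargs": {
  "commands": [
    [[0,0,2],0],
    [[0,0,2.5],0],
    [[0,0,2.5],0],
    [[0,0,1.2],0],
    [[0,0,0.6],0],
    [[0,0,0.3],0],
    [[0,0,0.1],0],
    [[0,0,0],0],
    [[0,0,0],0]
  ]
}}

```text
t: 30.6
tool_pos: [0.4531, -0.3893, 0.0398]
ee_rot: [-0.0, 1.0, -0.0, 0.0]
wrist_force: [-0.2, 0.2, -1.9]
opening: 0.0572
```

```bash
python3 -c "
from h import *
st()"
```

```text
30.6 [ 0.4531 -0.3893  0.0398] [-0.  1. -0.  0.] [-0.25  0.23 -1.85] 0.0572 [ 0.21  0.58  0.54  1.88 -0.4   0.8   2.53]
```

Lower, release, rise, and go to T5 at (0.437,-0.117).

>>> {"fn": "jog_arm", "kwargs": {
  "commands": [
    [[0,0,0.15],0],
    [[0,0,0],0],
    [[0,0,0],0]
  ]
}}

```text
t: 30.98
tool_pos: [0.453, -0.3894, 0.0395]
ee_rot: [-0.0, 1.0, 0.0, 0.0]
wrist_force: [-2.1, 2.1, 8.0]
opening: 0.0569
```

>>> {"fn": "jog_arm", "kwargs": {
  "commands": [
    [[0,0,0],0],
    [[0,0,0],0],
    [[0,0,0],0],
    [[0,0,-1.5],0],
    [[0,0,-3],0],
    [[0,0,-3],0],
    [[0,0,-2.5],0],
    [[0,0,0],0]
  ],
  "jaw": 8.0
}}

```text
t: 31.98
tool_pos: [0.4544, -0.3908, 0.1411]
ee_rot: [0.0, 1.0, -0.002, 0.003]
wrist_force: [0.4, 0.6, -1.0]
opening: 0.0801
```

>>> {"fn": "jog_arm", "kwargs": {
  "commands": [
    [[0.3,3.0,0],0],
    [[0.3,4.5,0],0],
    [[0.3,4.5,0],0],
    [[0.3,4.5,0],0],
    [[0.3,4.5,0],0],
    [[0.2,4.0,0],0],
    [[0,2.3,0],0],
    [[0,0,0],0],
    [[0,0,0],0]
  ],
  "jaw": 8.54
}}

```text
t: 33.1
tool_pos: [0.4354, -0.1171, 0.1376]
ee_rot: [0.0, 1.0, -0.0, -0.0]
wrist_force: [-0.7, -0.7, 0.5]
opening: 0.0853
```

```bash
python3 w.py
```

```text
33.1 [ 0.4354 -0.1171  0.1376] [ 0.  1. -0. -0.] [-0.65 -0.73  0.45] 0.0853 [-0.35  0.13  0.56  2.17 -0.09  0.87  1.83]
0.92 [ 26. 216.] bbox [ 0.454 -0.368] [0.045 0.019] zt 0.058
0.79 [319. 207.] bbox [ 0.435 -0.117] [0.056 0.057] zt 0.072
0.64 [ 36. 301.] bbox [ 0.536 -0.372] [0.053 0.026] zt 0.073
```

>>> {"fn": "jog_arm", "kwargs": {
  "commands": [
    [[0,0,2],0],
    [[0,0,3],0],
    [[0,0,3],0],
    [[0,0,2.1],0],
    [[0,0,0],0],
    [[0,0,0],0]
  ]
}}

```text
t: 33.95
tool_pos: [0.4363, -0.1171, 0.0374]
ee_rot: [0.001, 1.0, -0.0, 0.001]
wrist_force: [0.2, 0.4, 1.0]
opening: 0.0851
```

>>> {"fn": "jog_arm", "kwargs": {
  "commands": [
    [[0,0,0],0],
    [[0,0,0],0],
    [[0,0,0],0],
    [[0,0,0],0],
    [[0,0,0],0],
    [[0,0,-2.5],0],
    [[0,0,-2.5],0],
    [[0,0,-2.5],0],
    [[0,0,-2],0],
    [[0,0,0],0],
    [[0,0,0],0],
    [[0,0,0],0]
  ],
  "jaw": 4
}}

```text
t: 35.45
tool_pos: [0.4342, -0.1158, 0.1304]
ee_rot: [-0.0, 1.0, 0.0, -0.002]
wrist_force: [0.3, -0.1, -5.0]
opening: 0.0569
```

```bash
python3 -c "
from h import *
st()
for n in('top','scene'):
    p=robot.read_camera(n)
    for r in tins(p=p): print(n,r)
"
```

```text
35.45 [ 0.4342 -0.1158  0.1304] [-0.     1.     0.    -0.002] [ 0.29 -0.12 -5.01] 0.0569 [-0.37  0.14  0.57  2.17 -0.1   0.85  1.84]
top (0.91, [442.0, 282.0], [0.259, -0.408], [0.259, -0.409], np.float64(0.071), 202)
top (0.72, [178.0, 205.0], [0.516, 0.41], [0.516, 0.409], np.float64(0.076), 237)
top (0.71, [431.0, 197.0], [0.533, -0.391], [0.534, -0.392], np.float64(0.077), 205)
top (0.65, [180.0, 232.0], [0.43, 0.408], [0.429, 0.409], np.float64(0.076), 224)
top (0.64, [408.0, 290.0], [0.224, -0.299], [0.224, -0.299], np.float64(0.071), 233)
top (0.55, [431.0, 219.0], [0.451, -0.391], [0.451, -0.39], np.float64(0.076), 240)
scene (0.82, [298.0, 179.0], [0.445, -0.118], [0.441, -0.118], np.float64(0.163), 162)
scene (0.78, [465.0, 283.0], [0.437, 0.413], [0.452, 0.412], np.float64(0.072), 392)
scene (0.75, [239.0, 169.0], [0.456, -0.386], [0.455, -0.389], np.float64(0.072), 164)
scene (0.65, [446.0, 308.0], [0.521, 0.413], [0.519, 0.413], np.float64(0.072), 425)
scene (0.54, [215.0, 176.0], [0.54, -0.386], [0.539, -0.387], np.float64(0.073), 177)
scene (0.52, [294.0, 285.0], [0.688, 0.076], [0.694, 0.082], np.float64(0.043), 323)
```

T5 is full (5.0 N). It goes to the board at (0.472, 0.320).

>>> {"fn": "jog_arm", "kwargs": {
  "commands": [
    [[-0.4,2.5,0],0],
    [[-0.4,4.5,0],0],
    [[-0.5,4.6,0],0],
    [[-0.5,4.6,0],0],
    [[-0.5,4.6,0],0],
    [[-0.5,4.6,0],0],
    [[-0.5,4.6,0],0],
    [[-0.5,4.6,0],0],
    [[0,4.5,0],0],
    [[0,3.3,0],0],
    [[0,1.2,0],0],
    [[0,0,0],0]
  ]
}}

```text
t: 37.15
tool_pos: [0.4732, 0.3199, 0.1312]
ee_rot: [-0.001, 1.0, -0.001, -0.0]
wrist_force: [0.0, -0.9, -5.8]
opening: 0.0567
```

>>> {"fn": "jog_arm", "kwargs": {
  "commands": [
    [[0,0,0],0],
    [[0,0,2],0],
    [[0,0,2.5],0],
    [[0,0,2.0],0],
    [[0,0,1.2],0],
    [[0,0,0.6],0],
    [[0,0,0.3],0],
    [[0,0,0],0],
    [[0,0,0],0]
  ]
}}

```text
t: 38.28
tool_pos: [0.474, 0.3204, 0.0465]
ee_rot: [-0.0, 1.0, 0.0, 0.001]
wrist_force: [0.7, 0.2, -5.2]
opening: 0.0567
```

```bash
python3 -c "
from h import *
st()"
```

```text
38.27 [0.474  0.3204 0.0465] [-0.     1.     0.     0.001] [ 0.68  0.16 -5.18] 0.0567 [-0.87  0.48  0.25  1.93 -0.17  0.75  1.04]
```

>>> {"fn": "jog_arm", "kwargs": {
  "commands": [
    [[0,0,0.5],0],
    [[0,0,0.2],0],
    [[0,0,0],0],
    [[0,0,0],0]
  ]
}}

```text
t: 38.78
tool_pos: [0.4738, 0.3204, 0.0401]
ee_rot: [-0.0, 1.0, 0.0, -0.0]
wrist_force: [-3.0, -1.5, 5.8]
opening: 0.0568
```

```bash
python3 -c "
from h import *
st()"
```

```text
38.77 [0.4738 0.3204 0.0401] [-0.  1.  0. -0.] [-2.98 -1.53  5.81] 0.0568 [-0.87  0.49  0.24  1.93 -0.17  0.74  1.04]
```

Release and retreat high, then check everything before going to the gun.

>>> {"fn": "jog_arm", "kwargs": {
  "commands": [
    [[0,0,0],0],
    [[0,0,0],0],
    [[0,0,0],0],
    [[0,0,-1.5],0],
    [[0,0,-3],0],
    [[0,0,-4],0],
    [[0,0,-4.5],0],
    [[0,0,-4.5],0],
    [[0,0,-3],0],
    [[0,0,0],0]
  ],
  "jaw": 8.0
}}

```text
t: 40.02
tool_pos: [0.4758, 0.3212, 0.2482]
ee_rot: [0.0, 1.0, 0.003, 0.003]
wrist_force: [-0.0, -0.1, -1.1]
opening: 0.0799
```

```bash
python3 - <<'E'
from h import *
st()
for n in('top','scene'):
    p=robot.read_camera(n); W=cloud(p); F=p["frame"]
    for r in tins(p=p): print(n,r)
    for k in("gun_grip","trigger_pad","gun"):
        for d in robot.spot_point(p,k)[:2]: print(n,k,round(d["confidence"],2),np.round(d["centre"]),np.round(onplane(p,d["centre"],0 if k=="gun" else .15),3))
    m=(W[...,2]>.145)&(W[...,2]<.172)&(W[...,0]>.6)&(W[...,0]<.8)&(W[...,1]>-.3)&(W[...,1]<0)
    dk=m&(F.max(-1)<60); lt=m&(F.max(-1)>75)
    for nm,mm in(("dark",dk),("light",lt)):
        w=W[mm]; print(n,nm,len(w))
        for y in np.arange(-.26,-.02,.02):
            q=w[abs(w[:,1]-y)<.01]
            if len(q)>3: print("  y%.2f"%y,len(q),"x",np.percentile(q[:,0],[2,50,98]).round(3),"z",np.percentile(q[:,2],[5,95]).round(3))
    cv2.imwrite(f"pics/{n}3.png",F)
    if n=="top": cv2.imwrite("pics/gun3.png",cv2.resize(F[110:180,300:420],None,fx=6,fy=6,interpolation=cv2.INTER_CUBIC))
E
```

```text
40.02 [0.4758 0.3212 0.2482] [0.    1.    0.003 0.003] [-0.02 -0.07 -1.09] 0.0799 [-0.93  0.22  0.3   1.79 -0.07  1.14  0.97]
top (0.75, [209.0, 216.0], [0.475, 0.311], [0.472, 0.313], np.float64(0.076), 172)
top (0.72, [430.0, 194.0], [0.535, -0.391], [0.535, -0.391], np.float64(0.077), 233)
top (0.66, [434.0, 220.0], [0.451, -0.391], [0.451, -0.391], np.float64(0.077), 221)
top (0.65, [442.0, 281.0], [0.26, -0.408], [0.261, -0.408], np.float64(0.071), 243)
top (0.59, [407.0, 291.0], [0.225, -0.301], [0.226, -0.3], np.float64(0.071), 242)
top gun_grip 0.67 [337. 140.] [ 0.685 -0.091  0.15 ]
top gun_grip 0.38 [414. 147.] [ 0.66  -0.324  0.15 ]
top trigger_pad 0.57 [342. 129.] [ 0.72  -0.106  0.15 ]
top gun 0.64 [367. 158.] [ 0.669 -0.199  0.   ]
top gun 0.41 [208. 145.] [0.72  0.331 0.   ]
top dark 369
  y-0.16 57 x [0.664 0.673 0.687] z [0.151 0.169]
  y-0.14 57 x [0.663 0.671 0.684] z [0.154 0.168]
  y-0.12 52 x [0.663 0.67  0.683] z [0.15  0.169]
  y-0.10 63 x [0.661 0.671 0.683] z [0.15  0.167]
  y-0.08 56 x [0.661 0.67  0.682] z [0.149 0.169]
  y-0.06 50 x [0.66  0.668 0.681] z 
[... 1759 characters left out ...]
0.666 0.682 0.688] z [0.149 0.164]
  y-0.06 70 x [0.666 0.681 0.687] z [0.148 0.164]
  y-0.04 84 x [0.665 0.678 0.687] z [0.146 0.164]
scene light 490
  y-0.24 7 x [0.649 0.657 0.663] z [0.158 0.162]
  y-0.22 42 x [0.647 0.668 0.699] z [0.148 0.17 ]
  y-0.20 94 x [0.666 0.69  0.7  ] z [0.149 0.171]
  y-0.18 115 x [0.662 0.686 0.706] z [0.152 0.171]
  y-0.16 38 x [0.686 0.702 0.707] z [0.148 0.162]
  y-0.14 28 x [0.702 0.707 0.712] z [0.149 0.161]
  y-0.12 35 x [0.699 0.711 0.715] z [0.147 0.16 ]
  y-0.10 32 x [0.708 0.716 0.719] z [0.149 0.161]
  y-0.08 40 x [0.712 0.72  0.725] z [0.147 0.161]
  y-0.06 39 x [0.71  0.725 0.731] z [0.146 0.161]
  y-0.04 20 x [0.72  0.725 0.73 ] z [0.147 0.16 ]
```

View pics/gun3.png

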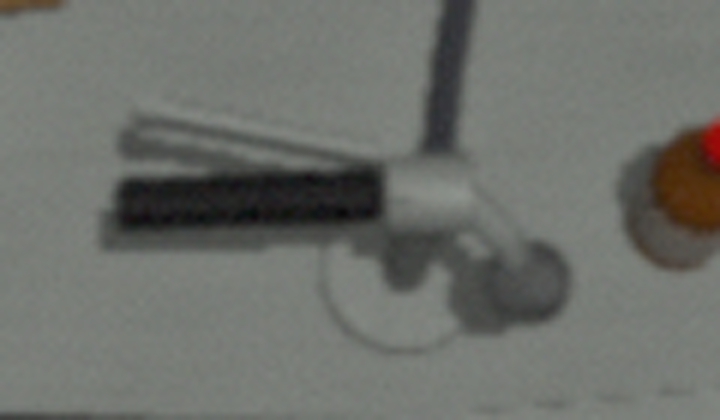

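View pics/scene3.png

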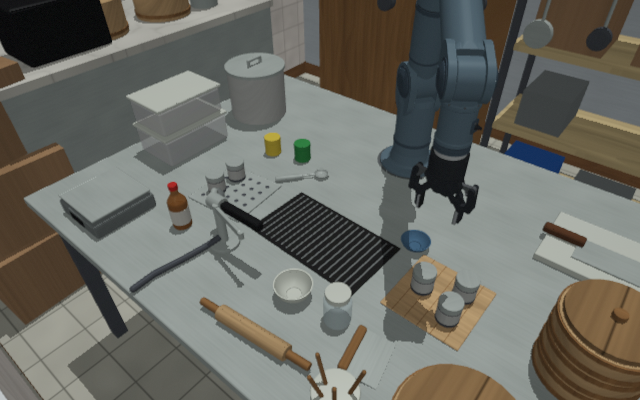

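All five are sorted: three full at the board, two empty on the grate. The gun bar axis is at x≈0.675, y≈-0.10, with the trigger on the +x side. I'll move above it and turn the jaws to face x.

>>> {"fn": "jog_arm", "kwargs": {
  "commands": [
    [[-1.6,-3.2,0],0],
    [[-2.1,-4.3,0],0],
    [[-2.1,-4.3,0],0],
    [[-2.1,-4.3,0],0],
    [[-2.1,-4.3,0],0],
    [[-2.1,-4.3,0],0],
    [[-2.1,-4.3,0],0],
    [[-2.1,-4.3,0],0],
    [[-2.1,-4.3,0],0],
    [[-2.1,-4.3,0],0],
    [[-0.6,-0.3,0],0],
    [[0,0,0],0]
  ],
  "jaw": 8.54
}}

```text
t: 42.02
tool_pos: [0.6848, -0.1016, 0.2431]
ee_rot: [0.0, 1.0, 0.0, -0.0]
wrist_force: [0.1, 0.5, -0.6]
opening: 0.0856
```

>>> {"fn": "jog_arm", "kwargs": {
  "commands": [
    [[0,0,0],0.171],
    [[0,0,0],0.171],
    [[0,0,0],0.171],
    [[0,0,0],0.171],
    [[0,0,0],0.171],
    [[0,0,0],0.171],
    [[0,0,0],0.171],
    [[0,0,0],0.171],
    [[0,0,0],0.171],
    [[0,0,0],0],
    [[0,0,0],0]
  ]
}}

```text
t: 43.4
tool_pos: [0.6846, -0.1001, 0.2435]
ee_rot: [0.694, 0.72, 0.0, -0.001]
wrist_force: [0.8, 0.2, 0.1]
opening: 0.0854
```

```bash
python3 - <<'E'
from h import *
from scipy.spatial.transform import Rotation as R
s=st();print(R.from_quat(s["ee_rot"]).as_matrix().round(3))
p=robot.read_camera("wrist");cv2.imwrite("pics/w4.png",p["frame"]);W=cloud(p,s);F=p["frame"]
for k in("gun_grip","trigger_pad"):
    for d in robot.spot_point(p,k)[:2]: print(k,round(d["confidence"],2),np.round(d["centre"]),np.round(onplane(p,d["centre"],.15,s),3))
m=(W[...,2]>.13)&(W[...,2]<.175)&(W[...,0]>.6)&(W[...,0]<.8)&(W[...,1]>-.3)&(W[...,1]<0)
for nm,mm in(("dark",m&(F.max(-1)<60)),("light",m&(F.max(-1)>75))):
    w=W[mm]; print(nm,len(w))
    for y in np.arange(-.18,-.02,.02):
        q=w[abs(w[:,1]-y)<.005]
        if len(q)>3: print("  y%.2f"%y,len(q),"x",np.percentile(q[:,0],[2,50,98]).round(3),"z",np.percentile(q[:,2],[5,95]).round(3))
E
```

```text
43.4 [ 0.6846 -0.1001  0.2435] [ 0.694  0.72   0.    -0.001] [0.85 0.23 0.05] 0.0854 [-0.48  0.57  0.83  1.5  -0.43  1.26  0.44]
[[-0.037  0.999 -0.   ]
 [ 0.999  0.037  0.001]
 [ 0.001 -0.    -1.   ]]
gun_grip 0.79 [309. 200.] [ 0.674 -0.098  0.15 ]
trigger_pad 0.97 [358. 200.] [ 0.714 -0.097  0.15 ]
dark 4821
  y-0.16 304 x [0.664 0.675 0.687] z [0.159 0.165]
  y-0.14 318 x [0.664 0.675 0.686] z [0.161 0.165]
  y-0.12 331 x [0.664 0.674 0.685] z [0.161 0.165]
  y-0.10 367 x [0.663 0.674 0.685] z [0.16  0.165]
  y-0.08 388 x [0.663 0.674 0.685] z [0.16  0.165]
  y-0.06 426 x [0.661 0.673 0.684] z [0.16  0.165]
  y-0.04 413 x [0.662 0.672 0.683] z [0.159 0.164]
light 5308
  y-0.18 527 x [0.657 0.678 0.7  ] z [0.161 0.172]
  y-0.16 184 x [0.689 0.695 0.702] z [0.138 0.162]
  y-0.14 171 x [0.663 0.7   0.707] z [0.151 0.162]
  y-0.12 181 x [0.685 0.705 0.711] z [0.149 0.161]
  y-0.10 181 x [0.662 0.709 0.715] z [0.148 0.162]
  y-0.08 190 x [0.662 0.714 0.72 ] z [0.148 0.162]
  y-0.06 218 x [0.66  0.718 0.726] z [0.149 0.162]
  y-0.04 9 x [0.66  0.66  0.662] z [0.158 0.159]
```

View pics/w4.png

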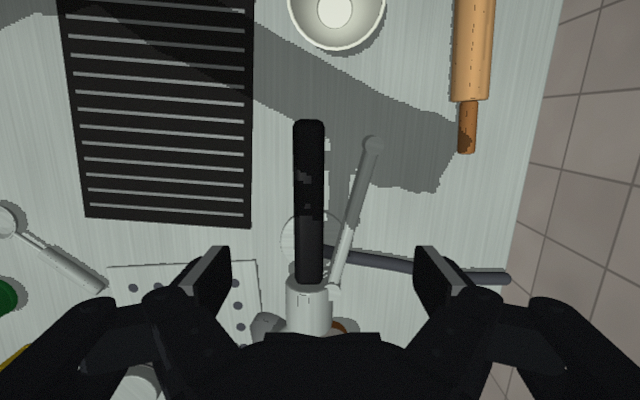

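The wrist view shows the bar at (308,200) and the lever at (355,200), with the jaws straddling both. I'll descend 11.5 cm.

>>> {"fn": "jog_arm", "kwargs": {
  "commands": [
    [[0,0.1,2.0],0],
    [[0,0,2.5],0],
    [[0,0,2.5],0],
    [[0,0,2.5],0],
    [[0,0,2.0],0],
    [[0,0,0],0],
    [[0,0,0],0]
  ],
  "grip_force": 30
}}

```text
t: 44.42
tool_pos: [0.6862, -0.1023, 0.1294]
ee_rot: [0.696, 0.718, 0.0, 0.001]
wrist_force: [0.9, -0.4, 0.6]
opening: 0.0856
```

```bash
python3 - <<'E'
from h import *
s=st()
p=robot.read_camera("wrist");cv2.imwrite("pics/w5.png",p["frame"])
E
```

```text
44.42 [ 0.6862 -0.1023  0.1294] [0.696 0.718 0.    0.001] [ 0.86 -0.43  0.59] 0.0856 [-0.44  0.68  0.76  1.59 -0.52  1.08  0.49]
```

View pics/w5.png

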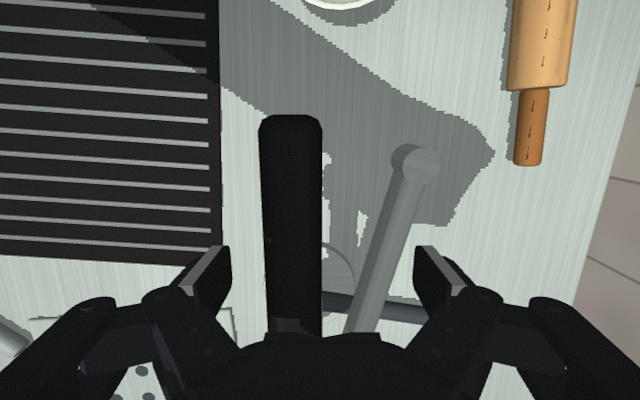

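Both lie between the pads. Now close while shifting 6 mm towards the bar, and hold.

>>> {"fn": "jog_arm", "kwargs": {
  "commands": [
    [[0,-0.3,0],0],
    [[0,-0.3,0],0],
    [[0,0,0],0],
    [[0,0,0],0],
    [[0,0,0],0],
    [[0,0,0],0],
    [[0,0,0],0]
  ],
  "jaw": 0
}}

```text
t: 45.35
tool_pos: [0.6797, -0.1017, 0.1324]
ee_rot: [0.695, 0.719, 0.001, -0.001]
wrist_force: [-4.8, 2.9, 11.5]
opening: 0.0354
```

```bash
python3 - <<'E'
from h import *
s=st(); print(s["moment"])
p=robot.read_camera("wrist");cv2.imwrite("pics/w6.png",p["frame"])
E
```

```text
45.35 [ 0.6797 -0.1017  0.1324] [ 0.695  0.719  0.001 -0.001] [-4.84  2.94 11.53] 0.0354 [-0.45  0.67  0.77  1.61 -0.51  1.08  0.49]
[0.45299226 0.9388599  0.01125504]
```

View pics/w6.png

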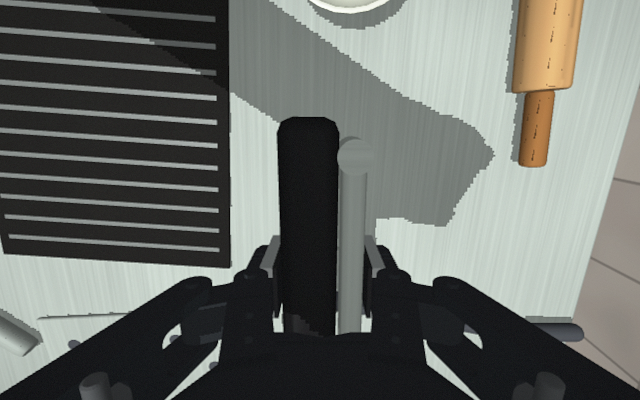

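The opening is 35 mm against the 36 mm stated for a full squeeze, and the lever lies parallel beside the bar. I'll hold for about a second in all, then let go.

>>> {"fn": "jog_arm", "kwargs": {
  "commands": [
    [[0,0,0],0],
    [[0,0,0],0],
    [[0,0,0],0],
    [[0,0,0],0],
    [[0,0,0],0],
    [[0,0,0],0]
  ]
}}

```text
t: 46.15
tool_pos: [0.6797, -0.1017, 0.1324]
ee_rot: [0.695, 0.719, 0.001, -0.001]
wrist_force: [-4.9, 2.4, 11.9]
opening: 0.0351
```

>>> {"fn": "jog_arm", "kwargs": {
  "commands": [
    [[0,0,0],0],
    [[0,0.3,0],0],
    [[0,0.3,0],0],
    [[0,0,0],0],
    [[0,0,0],0],
    [[0,0,0],0]
  ],
  "jaw": 8.54
}}

```text
t: 46.9
tool_pos: [0.6853, -0.1019, 0.1286]
ee_rot: [0.696, 0.718, -0.0, -0.0]
wrist_force: [-0.2, 0.2, 0.0]
opening: 0.0855
```

```bash
python3 - <<'E'
from h import *
s=st()
p=robot.read_camera("wrist");cv2.imwrite("pics/w7.png",p["frame"])
E
```

```text
46.9 [ 0.6853 -0.1019  0.1286] [ 0.696  0.718 -0.    -0.   ] [-0.2   0.19  0.  ] 0.0855 [-0.44  0.68  0.76  1.59 -0.52  1.08  0.49]
```

View pics/w7.png

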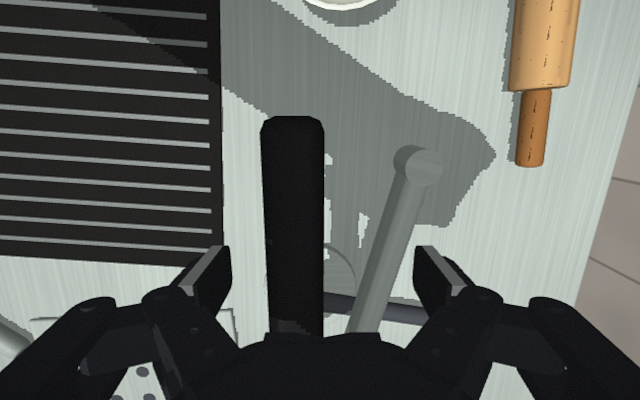

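The trigger sprang back, with the lever tip again at (417,165). I'll rise, turn back and go to the grate.

>>> {"fn": "jog_arm", "kwargs": {
  "commands": [
    [[0,0,-2],0],
    [[0,0,-3.5],0],
    [[0,0,-3.5],0],
    [[0,0,-3],0],
    [[0,0,0],-0.171],
    [[0,0,0],-0.171],
    [[0,0,0],-0.171],
    [[0,0,0],-0.171],
    [[0,0,0],-0.171],
    [[0,0,0],-0.171],
    [[0,0,0],-0.171],
    [[0,0,0],-0.171]
  ]
}}

```text
t: 48.45
tool_pos: [0.6859, -0.1027, 0.2507]
ee_rot: [0.083, 0.997, -0.0, 0.001]
wrist_force: [0.0, 1.2, -0.0]
opening: 0.0856
```

>>> {"fn": "jog_arm", "kwargs": {
  "commands": [
    [[0,0,0],-0.171],
    [[0,0,0],0],
    [[2.6,-3.2,0],0],
    [[2.6,-3.2,0],0],
    [[2.6,-3.2,0],0],
    [[2.6,-3.2,0],0],
    [[2.6,-3.2,0],0],
    [[2.6,-3.2,0],0],
    [[2.6,-3.2,0],0],
    [[2.6,-3.2,0],0],
    [[2.4,-3.1,0],0],
    [[0,0,0],0]
  ]
}}

```text
t: 49.95
tool_pos: [0.4497, -0.3938, 0.2502]
ee_rot: [0.006, 1.0, -0.001, 0.0]
wrist_force: [-0.8, -1.1, 0.4]
opening: 0.0852
```

```bash
python3 w.py
```

```text
49.95 [ 0.4497 -0.3938  0.2502] [ 0.006  1.    -0.001  0.   ] [-0.81 -1.07  0.45] 0.0852 [ 0.11  0.31  0.66  1.73 -0.2   1.17  2.38]
0.95 [303.  14.] bbox [ 0.282 -0.406] [0.013 0.048] zt 0.067
0.89 [329. 244.] bbox [ 0.535 -0.39 ] [0.057 0.056] zt 0.074
0.79 [327. 183.] bbox [ 0.451 -0.389] [0.057 0.057] zt 0.074
```

>>> {"fn": "jog_arm", "kwargs": {
  "commands": [
    [[-0.1,0.3,3],0],
    [[0,0,4],0],
    [[0,0,4],0],
    [[0,0,4],0],
    [[0,0,3.5],0],
    [[0,0,2.3],0],
    [[0,0,0],0],
    [[0,0,0],0]
  ],
  "grip_force": 40
}}

```text
t: 51.05
tool_pos: [0.4564, -0.3857, 0.0417]
ee_rot: [-0.001, 1.0, -0.0, 0.001]
wrist_force: [-0.0, -0.3, -0.3]
opening: 0.0852
```

```bash
python3 w.py
```

```text
51.05 [ 0.4564 -0.3857  0.0417] [-0.001  1.    -0.     0.001] [-0.   -0.35 -0.3 ] 0.0852 [ 0.21  0.57  0.53  1.88 -0.4   0.8   2.52]
0.79 [324. 329.] bbox [ 0.509 -0.388] [0.006 0.03 ] zt 0.041
0.66 [313. 258.] bbox [ 0.45  -0.389] [0.058 0.057] zt 0.073
```

>>> {"fn": "jog_arm", "kwargs": {
  "commands": [
    [[0.4,-0.3,0.3],0],
    [[0,0,0],0]
  ]
}}

```text
t: 51.4
tool_pos: [0.4501, -0.3897, 0.0382]
ee_rot: [0.001, 1.0, -0.0, 0.0]
wrist_force: [-0.4, -0.3, 0.4]
opening: 0.0857
```

>>> {"fn": "jog_arm", "kwargs": {
  "commands": [
    [[0,0,0],0],
    [[0,0,0],0],
    [[0,0,0],0],
    [[0,0,0],0],
    [[0,0,0],0],
    [[0,0,-2.5],0],
    [[0,0,-2.5],0],
    [[0,0,-2.5],0],
    [[0,0,-2],0],
    [[0,0,0],0],
    [[0,0,0],0],
    [[0,0,0],0]
  ],
  "jaw": 4
}}

```text
t: 52.9
tool_pos: [0.4499, -0.3882, 0.1313]
ee_rot: [-0.0, 1.0, 0.001, -0.001]
wrist_force: [-0.2, -0.5, -1.2]
opening: 0.057
```

```bash
python3 -c "
from h import *
st()"
```

```text
52.9 [ 0.4499 -0.3882  0.1313] [-0.     1.     0.001 -0.001] [-0.24 -0.47 -1.21] 0.057 [ 0.15  0.44  0.61  1.84 -0.3   0.95  2.46]
```

Still light (1.2 N). I'll place it on the mat at about (0.46, 0.06).

>>> {"fn": "jog_arm", "kwargs": {
  "commands": [
    [[0,3.0,0],0],
    [[0,4.5,0],0],
    [[0,4.6,0],0],
    [[0,4.6,0],0],
    [[0,4.6,0],0],
    [[-0.3,4.6,0],0],
    [[-0.3,4.6,0],0],
    [[-0.4,4.6,0],0],
    [[0,4.6,0],0],
    [[0,3.6,0],0],
    [[0,1.5,0],0],
    [[0,0,0],0]
  ]
}}

```text
t: 54.4
tool_pos: [0.4604, 0.0591, 0.1324]
ee_rot: [-0.001, 1.0, -0.0, -0.0]
wrist_force: [0.0, 0.2, -0.6]
opening: 0.0568
```

>>> {"fn": "jog_arm", "kwargs": {
  "commands": [
    [[0,0,0],0],
    [[0,0,2],0],
    [[0,0,2.5],0],
    [[0,0,2.5],0],
    [[0,0,1.2],0],
    [[0,0,0.6],0],
    [[0,0,0.3],0],
    [[0,0,0],0],
    [[0,0,0],0]
  ]
}}

```text
t: 55.52
tool_pos: [0.4612, 0.0592, 0.0424]
ee_rot: [-0.0, 1.0, 0.0, 0.001]
wrist_force: [-0.2, -0.5, -0.5]
opening: 0.0572
```

```bash
python3 -c "
from h import *
st()"
```

```text
55.52 [0.4612 0.0592 0.0424] [-0.     1.     0.     0.001] [-0.15 -0.52 -0.46] 0.0572 [-0.55  0.33  0.38  2.18 -0.2   0.66  1.53]
```

>>> {"fn": "jog_arm", "kwargs": {
  "commands": [
    [[0,0,0.4],0],
    [[0,0,0.2],0],
    [[0,0,0],0],
    [[0,0,0],0]
  ]
}}

```text
t: 56.02
tool_pos: [0.4606, 0.0591, 0.0361]
ee_rot: [-0.0, 1.0, 0.0, -0.0]
wrist_force: [-1.6, 0.6, 4.3]
opening: 0.0572
```

```bash
python3 -c "
from h import *
st()"
```

```text
56.02 [0.4606 0.0591 0.0361] [-0.  1.  0. -0.] [-1.59  0.62  4.3 ] 0.0572 [-0.55  0.35  0.37  2.18 -0.21  0.64  1.54]
```

Set down. Release and go for the second empty at (0.536,-0.390).

>>> {"fn": "jog_arm", "kwargs": {
  "commands": [
    [[0,0,0],0],
    [[0,0,0],0],
    [[0,0,0],0],
    [[0,0,-1.5],0],
    [[0,0,-3],0],
    [[0,0,-3],0],
    [[0,0,-2.5],0],
    [[0,0,0],0]
  ],
  "jaw": 8.0
}}

```text
t: 57.02
tool_pos: [0.4629, 0.0594, 0.1386]
ee_rot: [-0.0, 1.0, 0.001, 0.003]
wrist_force: [-0.3, -0.1, -0.7]
opening: 0.0799
```

>>> {"fn": "jog_arm", "kwargs": {
  "commands": [
    [[0,-3.0,0],0],
    [[0,-4.3,0],0],
    [[0,-4.4,0],0],
    [[0,-4.4,0],0],
    [[0,-4.4,0],0],
    [[0,-4.4,0],0],
    [[0,-4.4,0],0],
    [[-1.5,-4.4,0],0],
    [[-2.0,-4.4,0],0],
    [[-2.0,-4.0,0],0],
    [[-2.0,-2.8,0],0],
    [[0,0,0],0]
  ],
  "jaw": 8.54
}}

```text
t: 58.52
tool_pos: [0.5356, -0.3925, 0.1348]
ee_rot: [0.001, 1.0, -0.001, -0.001]
wrist_force: [-1.1, 0.3, -0.5]
opening: 0.0857
```

```bash
python3 w.py
```

```text
58.52 [ 0.5356 -0.3925  0.1348] [ 0.001  1.    -0.001 -0.001] [-1.1   0.31 -0.49] 0.0857 [ 0.12  0.57  0.6   1.66 -0.36  1.03  2.41]
0.84 [326. 207.] bbox [ 0.535 -0.389] [0.057 0.057] zt 0.074
```

>>> {"fn": "jog_arm", "kwargs": {
  "commands": [
    [[0,0.2,2],0],
    [[0,0,3],0],
    [[0,0,3],0],
    [[0,0,1.7],0],
    [[0,0,0],0],
    [[0,0,0],0]
  ]
}}

```text
t: 59.38
tool_pos: [0.5363, -0.3884, 0.0397]
ee_rot: [-0.0, 1.0, -0.0, 0.001]
wrist_force: [0.0, 0.1, -0.0]
opening: 0.0852
```

>>> {"fn": "jog_arm", "kwargs": {
  "commands": [
    [[0,0,0],0],
    [[0,0,0],0],
    [[0,0,0],0],
    [[0,0,0],0],
    [[0,0,0],0],
    [[0,0,-2.5],0],
    [[0,0,-2.5],0],
    [[0,0,-2.5],0],
    [[0,0,-2],0],
    [[0,0,0],0],
    [[0,0,0],0],
    [[0,0,0],0]
  ],
  "jaw": 4
}}

```text
t: 60.88
tool_pos: [0.5349, -0.3872, 0.1322]
ee_rot: [-0.0, 1.0, 0.001, -0.001]
wrist_force: [1.0, -0.1, -0.7]
opening: 0.0569
```

```bash
python3 -c "
from h import *
st()"
```

```text
60.88 [ 0.5349 -0.3872  0.1322] [-0.     1.     0.001 -0.001] [ 1.03 -0.09 -0.75] 0.0569 [ 0.12  0.56  0.6   1.67 -0.36  1.02  2.41]
```

>>> {"fn": "jog_arm", "kwargs": {
  "commands": [
    [[1.6,2.5,0],0],
    [[1.6,4,0],0],
    [[1.6,4.5,0],0],
    [[1.7,4.5,0],0],
    [[0,4.5,0],0],
    [[0,4.5,0],0],
    [[0,4.0,0],0],
    [[0,2.2,0],0],
    [[0,0,0],0],
    [[0,0,0],0]
  ]
}}

```text
t: 62.12
tool_pos: [0.4704, -0.0824, 0.1336]
ee_rot: [0.001, 1.0, -0.0, -0.0]
wrist_force: [-0.3, 0.5, -1.2]
opening: 0.057
```

>>> {"fn": "jog_arm", "kwargs": {
  "commands": [
    [[0,0,2],0],
    [[0,0,2.5],0],
    [[0,0,2.5],0],
    [[0,0,1.2],0],
    [[0,0,0.6],0],
    [[0,0,0.2],0],
    [[0,0,0],0],
    [[0,0,0],0]
  ]
}}

```text
t: 63.12
tool_pos: [0.4713, -0.081, 0.0444]
ee_rot: [-0.0, 1.0, 0.0, 0.001]
wrist_force: [0.3, -0.4, -1.2]
opening: 0.057
```

```bash
python3 -c "
from h import *
st()"
```

```text
63.12 [ 0.4713 -0.081   0.0444] [-0.     1.     0.     0.001] [ 0.25 -0.43 -1.17] 0.057 [-0.37  0.37  0.52  2.16 -0.29  0.68  1.91]
```

>>> {"fn": "jog_arm", "kwargs": {
  "commands": [
    [[0,0,0.4],0],
    [[0,0,0.25],0],
    [[0,0,0],0],
    [[0,0,0],0]
  ]
}}

```text
t: 63.62
tool_pos: [0.4708, -0.0808, 0.0383]
ee_rot: [-0.0, 1.0, 0.001, -0.0]
wrist_force: [-2.2, 0.4, 9.7]
opening: 0.0566
```

```bash
python3 -c "
from h import *
st()"
```

```text
63.62 [ 0.4708 -0.0808  0.0383] [-0.     1.     0.001 -0.   ] [-2.23  0.36  9.72] 0.0566 [-0.37  0.38  0.51  2.16 -0.3   0.67  1.92]
```

Release, rise, and move back clear.

>>> {"fn": "jog_arm", "kwargs": {
  "commands": [
    [[0,0,0],0],
    [[0,0,0],0],
    [[0,0,0],0],
    [[0,0,-1.5],0],
    [[0,0,-3],0],
    [[0,0,-4],0],
    [[0,0,-4.5],0],
    [[0,0,-4.5],0],
    [[0,0,-4.5],0],
    [[0,0,-3],0],
    [[0,0,0],0]
  ],
  "jaw": 8.0
}}

```text
t: 65.0
tool_pos: [0.4726, -0.0816, 0.2908]
ee_rot: [0.0, 1.0, 0.001, 0.004]
wrist_force: [0.4, 0.3, 0.1]
opening: 0.08
```

```bash
python3 - <<'E'
from h import *
st()
for n in('top','scene'):
    p=robot.read_camera(n)
    for r in tins(p=p): print(n,r)
    cv2.imwrite(f"pics/{n}8.png",p["frame"])
E
```

```text
65.0 [ 0.4726 -0.0816  0.2908] [0.    1.    0.001 0.004] [0.41 0.28 0.11] 0.08 [-0.53 -0.03  0.61  1.95  0.02  1.21  1.65]
top (0.74, [406.0, 290.0], [0.225, -0.3], [0.226, -0.3], np.float64(0.072), 232)
top (0.7, [202.0, 225.0], [0.443, 0.335], [0.442, 0.336], np.float64(0.077), 213)
top (0.64, [443.0, 281.0], [0.26, -0.408], [0.261, -0.409], np.float64(0.071), 228)
top (0.6, [178.0, 204.0], [0.516, 0.408], [0.516, 0.408], np.float64(0.076), 217)
top (0.54, [242.0, 152.0], [0.677, 0.207], [0.677, 0.207], np.float64(0.104), 242)
top (0.52, [290.0, 220.0], [0.46, 0.055], [0.461, 0.056], np.float64(0.074), 226)
scene (0.97, [465.0, 285.0], [0.438, 0.413], [0.455, 0.412], np.float64(0.072), 407)
scene (0.93, [444.0, 307.0], [0.521, 0.413], [0.519, 0.413], np.float64(0.072), 435)
scene (0.72, [435.0, 276.0], [0.451, 0.341], [0.449, 0.339], np.float64(0.072), 342)
scene (0.63, [303.0, 152.0], [0.231, -0.296], [0.228, -0.297], np.float64(0.066), 140)
scene (0.61, [272.0, 144.0], [0.265, -0.404], [0.263, -0.407], np.float64(0.067), 133)
scene (0.59, [301.0, 210.0], [0.475, -0.079], [0.474, -0.082], np.float64(0.071), 221)
scene (0.57, [343.0, 230.0], [0.466, 0.061], [0.463, 0.061], np.float64(0.07), 256)
```

View pics/scene8.png

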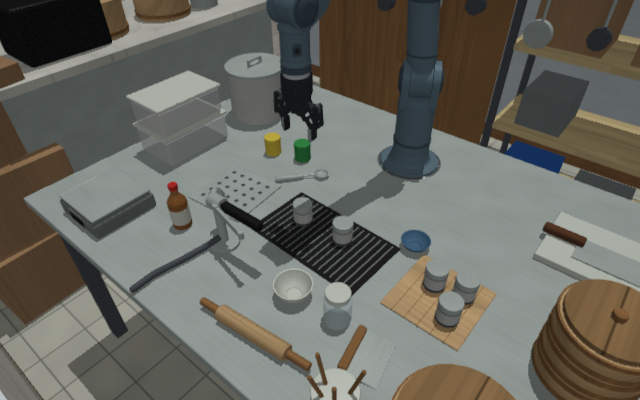

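View pics/top8.png

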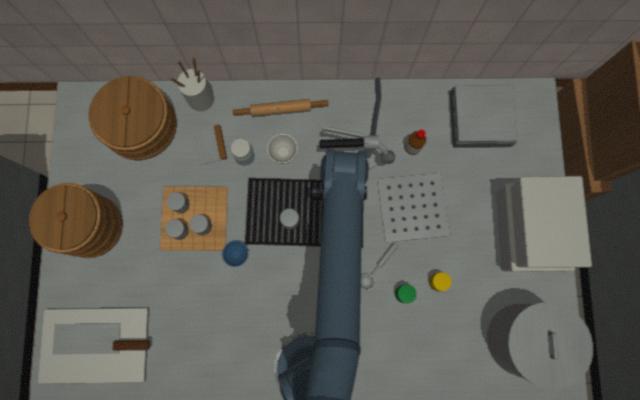

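Both images show three tins upright on the board and two on the mat. The third full tin was knocked about 3 cm but still stands wholly on the board, at (0.447,0.339). The grate is empty, the trigger is out and the bystanders are in place, so I'm handing in.

```bash
python3 -c "
from h import *
print(robot.close_job())"
```

```text
the job is handed in; nothing more can be done
None
```

The job is done and handed in at about 65 s of the 210 s allowed; no verdict was reported.

- **Sorting:** I found five tins and lifted each one. Three were full (about 5.4, 4.5 and 5.0 N) and went on the board. Two were empty (about 1 N) and went on the grate.
- **Rinse:** I squeezed the trigger against its grip until the jaws read 35 mm, against the 36 mm stated for a full squeeze. I held it for about a second, and the wrist picture showed it spring back.
- **Drying:** Both empty tins then went back on the mat, at about (0.46, 0.06) and (0.47, -0.08).

**Last checks:** The final overhead and scene pictures show all five tins upright at normal height, the grate empty, and the green and yellow look-alikes and other bystanders in place. The gripper was well clear of everything.

**One disagreement:** The third full tin was not where I set it. It had been knocked about 3 cm, from (0.474, 0.320) to about (0.447, 0.339). It was still upright and wholly on the board, clear of its neighbours, so I left it. In the last overhead picture the arm hid the second tin on the mat, so only the scene camera confirms that one.

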